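Slide the ware tray home and set the wax bath's recessed thermostat

ROBOT

A 6-joint arm with a two-finger parallel gripper is mounted at the origin on the work surface. World frame = base frame: x ahead of the robot, y to its left, z up, the work surface at z = 0. Lengths are in m, angles in rad, forces in N, time in s.
With the tool pointing down it reaches from about 0.325 to 1 m from the base axis. Payload 5.1 kg.
Tool frame: the origin (TCP) lies at the very end of the fingers, on their centre line; the grasp point (between the pads) lies ctrl.hold_point_z behind it (ctrl.hold_point_z is the distance from the TCP to the grasp point, in m); z points along the fingers, y is the line along which they close (so a half turn about z gives the same grasp; the last joint's range is limited). The gripper opens to 85 mm and grips with 20 to 120 N. Pads are 22 mm wide; open, the fingers measure 114 mm over their backs; the gripper's body (76 mm by 85 mm) begins 54 mm behind the grasp point. The pads swing forward as they close: fully open they stand 13 mm farther back than shut.
Start: joints at [1.127, 0.124, 1.65, -0, 1.367, -0.083], TCP at [0.229, 0.608, 0.231] pointing down, gripper open.
Joint ranges: [-2.61, 2.61], [-1.02, 2.33], [0.03, 2.71], [-1.35, 4.49], [0.32, 2.68], [-2.91, 2.91]. Speed limits (rad/s): [2.57, 2.57, 3.14, 3.14, 3.14, 3.14].

INTERFACE

Orientations are given as [roll, pitch, yaw] about the fixed x, y, z axes, in that order (R = Rz(yaw) Ry(pitch) Rx(roll)).
In Python, from rig import ctrl gives the robot as it stands. The module is installed in compiled form; this text tells all that it offers.
- The arm moves only by the shell command python3 -m handwheel 'ROWS' [FORCE]. ROWS is a JSON object of lists of equal length, an entry for each row: "grip": the closure in counts, from 0 (fully open) to 255 (shut); "linear": the shift along the tool's x, y, z in cm, a list of three; "dr": the turn, a rotation vector about the tool's x, y, z in rad, a list of three. A call has 1 to 20 rows; each row is the pose to reach, as a shift and turn from the pose commanded when the call began, along the tool's axes at that moment; what a row does not reach only later rows make up. A row lasts 1/8 s, in which the tool goes at most 62.5 mm and 10.7 degrees, less where a joint would pass 70% of its speed; a pose out of reach is approached as far as the arm can. A call with a gripper value outside its range is refused whole. The fingers move at their own pace and stop on an object; FORCE is the grip in N (left out, the last holds). Time passes only in rows, so rows that repeat a pose let the fingers close. It gives the time, the measured TCP pose, the force, the opening and the grip force at its end, in the units of the state.
- ctrl.sense(): the state, without advancing time (a new reading comes with each control period).
- ctrl.snapshot(name): name is "scene" or "side" or "wrist"; returns a dict with "color" (480x640x3 uint8, red, green, blue), "K" (3x3 intrinsics, pixels), "T" (4x4, takes a point from camera to world coordinates). Camera axes: x right, y up, looking along -z (the intrinsics and any distortion apply to the point x, -y, -z); pixel columns grow to the right and rows downward; lengths in m; the calibration is good to about 2 mm. A picture is of the moment at which its call begins. There is no depth.
- ctrl.hand_in(): hands the job in; it is judged then, once.
The state is a dict: "time": time; "joint_pos": joint angles; "joint_velocities": joint speeds; "joint_efforts": joint torques, N m; "tcp_pos": TCP position; "tool_rot": TCP orientation; "wrist_force": force on the tool from outside, world axes, zero at the start; "wrist_torque": the same for the moment, N m; "opening": finger opening in m; "grip_force": force on a finger pad.
Only numpy, scipy, OpenCV 4.12 (cv2) and the standard library are available. Lean on these libraries where they do the work, as an engineer would, in place of code of your own. Each camera call takes 0.05 s, during which the arm holds its last target. There are 200 camera calls.

TASK

The loaded ware tray has been left out across the front of the wax bath. First slide it along its rails, to the robot's left, fully home against the far stop, with all the pots still standing in it; then reach into the well in the bath's sloping console and turn the recessed thermostat knob clockwise until its pointer stands at the one long mark. Leave the brush and the glaze jar on the shelf alone, and finish clear of everything.

Things in the scene. Friction and masses are not known exactly. Their poses are not given: they have to be found in the camera images.
- tray (a joint): slide of the wooden ware tray along its rails, in m: 0 = right end of its run, 0.24 = fully home, where the tray meets the solid left stop. Starts at 0 to 0.02. It stays where it is left; about 2 N of friction, and tray and pots weigh about 1.9 kg in all.
- tray_grip (a point): middle of the top edge of the tray's right-hand end board (the end away from home); moves with the tray. z up, y along the rails towards home (roughly the robot's left), x across the tray, away from the robot. Plain wooden board, 12 mm thick (y), 160 mm long (x), top 78 mm above the shelf, standing 28 mm above the tray's side walls.
- tray_floor (a point): centre of the tray's inner floor, 26 mm above the shelf; moves with the tray, axes as tray_grip. The tray measures 180 mm (x) by 340 mm (y) outside; long side walls 10 mm thick, tops 50 mm above the shelf. No pot stands within 50 mm of the right end board's inner face. Outside that board are only steel rails (18 mm high) and a stop bar (26 mm high).
- dial (a joint): thermostat knob angle in rad, growing clockwise as seen looking into the well: 0 = pointer at the first mark (lower left), 4.71 = last mark (lower right), end stops at both. Seven marks 0.785 rad apart; the one long mark is the third, at 1.571. Starts at 0.15 to 0.75. Friction 0.06 N m; stays where it is left; no detents.
- dial_grip (a point): on the knob's axis at the top of its bar grip; turns with the knob. z along the axis, out of the console; x along the bar to the pointer end. Black bar 12 mm wide (nose end 8 mm), reaching 22 mm behind the axis and 24 mm ahead of it, 16 mm tall, on a disc of 46 mm diameter, 4 mm thick. White line on the nose end. This point is 20 mm above the well's floor.
- well (a point): centre of the mouth of the round well that holds the knob, level with the panel's face, 2 mm above the knob's top; fixed. z out of the console along the knob's axis, leaning 28 degrees from vertical towards the robot; x straight up the slope, y to the left. Well 76 mm across, 22 mm deep: 32 mm between the bar's sides and the well's wall.
- long_mark (a point): middle of the long mark, a black line 19 mm long on the panel beside the well, 45 degrees left of straight up the slope (the other six marks are 7 mm long); fixed; axes as well
- wax_bath: electric wax bath, fixed: off-white console 150 mm wide, its panel 124 mm long rising at 28 degrees, from 37 to 95 mm above the shelf; behind it a steel tank with dark lid (228 x 278 mm, top 97 mm, lid knob 122 mm up), front at x = 47 mm. Origin on the shelf 66 mm plumb below the well's centre; x from console to tank, y left, z up.
- tea_bowl: dark brown tea bowl, 104 mm across, 70 mm tall, loose on the tray floor; origin under its foot, z up when standing
- tall_bottle: grey stoneware bottle with a narrow neck, 68 mm across, 200 mm tall, loose on the tray floor; origin under its foot, z up when standing
- sake_cup: pale porcelain sake cup, 50 mm across, 42 mm tall, loose on the tray floor; origin under its foot, z up when standing
- dish: small celadon dish, 84 mm across, 22 mm tall, loose on the tray floor; origin under its foot, z up when standing
- brush: bamboo-handled glaze brush, 180 mm long, lying on the shelf to the right; origin near its middle
- glaze_jar: lidded glaze jar, 72 mm across, 85 mm tall, standing on the shelf to the right; origin under its foot
There are look-alikes about, which are no part of the job. There is more than one size of the sake_cup; the one meant has the size given above.

How it is judged:
On the way, in this order (a step that is already met when the one before it is completed fails the run):
1. the tray is fully home at its left stop (value of joint tray above 0.232 m), for 0.2 s.
2. the knob's pointer stands at the long mark (value of joint dial between 1.431 and 1.711 rad and velocity of joint dial between -0.1 and 0.1 rad/s), for 0.2 s.
At the end, for the whole second after the job is handed in: The tray is within 8 mm of its left stop, the knob's pointer within 8 degrees (0.14 rad) of the long mark, and the tea bowl, tall bottle, sake cup and dish stand upright (within 11 degrees) and at rest on the tray's floor (value of joint tray above 0.232 m and value of joint dial between 1.431 and 1.711 rad and angle between each of tea_bowl, tall_bottle, sake_cup, dish's own z axis and vertical below 0.2 rad and height (world z) of tea_bowl between 0.018 and 0.036 m and linear speed of each of tea_bowl, tall_bottle, sake_cup, dish below 0.02 m/s and height (world z) of tall_bottle between 0.018 and 0.036 m and height (world z) of sake_cup between 0.018 and 0.036 m and height (world z) of dish between 0.018 and 0.036 m); the robot touches nothing.
It fails at once if a pot on the tray was tipped over (more than 30 degrees) (angle between any of tea_bowl, tall_bottle, sake_cup, dish's own z axis and vertical above 0.52 rad).
It fails at once if the brush or the glaze jar was shifted by more than 30 mm (distance of any of brush, glaze_jar from where it was at the start of the episode above 0.03 m).
It also fails if it takes over 62 s, if anything falls off the work surface, if the arm or the gripper's body presses on something with over 40 N, if the wrist force passes 120 N, or if a joint passes its speed limit or range.

## Working session

There is one attempt and no reset: what is moved stays moved. The work goes in short steps, Python scripts to look and compute and a shell command to move; the robot and the scene stay as the last step left them, time stands still between calls to the robot, and variables do not carry over. Pictures are saved under pics/ and viewed, at most 10 in all, crops included, and the job is handed in when it is done.

```bash
mkdir -p pics
cat > h.py <<'E'
import numpy as np, cv2
from rig import ctrl
from scipy.spatial.transform import Rotation as R
def snap(n,f):
    s=ctrl.snapshot(n); cv2.imwrite('pics/'+f,s['color'][:,:,::-1]); np.savez('pics/'+f[:-4],K=s['K'],T=s['T']); return s
def ray(f,u,v):
    d=np.load('pics/'+f+'.npz'); K,T=d['K'],d['T']
    p=np.linalg.solve(K,[u,v,1]); return T[:3,3],T[:3,:3]@np.array([p[0],-p[1],-p[2]])
def onz(f,u,v,z):
    o,d=ray(f,u,v); return o+d*(z-o[2])/d[2]
def proj(f,P):
    d=np.load('pics/'+f+'.npz'); K,T=d['K'],d['T']; c=T[:3,:3].T@(np.array(P)-T[:3,3]); p=K@[c[0],-c[1],-c[2]]; return p[:2]/p[2]
E
python3 - <<'E'
from h import *
for n in ['scene','side']: s=snap(n,n+'1.png'); print(s['K'],s['T'],s.keys())
print(ctrl.sense(),ctrl.hold_point_z)
E
```

```text
[[609.76741059   0.         312.83651183]
 [  0.         609.76741059 239.06741884]
 [  0.           0.           1.        ]] [[ 0.55227471 -0.45683588  0.69734756  1.29751748]
 [ 0.83363167  0.29547142 -0.46664212 -0.68433475]
 [ 0.00713259  0.83904566  0.54401426  0.72096733]
 [ 0.          0.          0.          1.        ]] dict_keys(['color', 'K', 'T'])
[[465.82518949   0.         323.30369925]
 [  0.         465.82518949 234.68497963]
 [  0.           0.           1.        ]] [[-0.9667921   0.15538076 -0.20290354  0.34106719]
 [-0.25514817 -0.63212468  0.73165416  0.49857037]
 [-0.01457535  0.75912793  0.65077826  0.63566498]
 [ 0.          0.          0.          1.        ]] dict_keys(['color', 'K', 'T'])
{'time': 0.1, 'joint_pos': array([ 1.12743531e+00,  1.24449526e-01,  1.65150617e+00, -2.32834045e-06,
        1.36750091e+00, -8.26065461e-02]), 'joint_velocities': array([-0.00174607, -0.00103688, -0.00308867,  0.00083868,  0.00042487,
        0.00118366]), 'joint_efforts': array([-1.55770085e-04, -4.24929392e+01, -3.66653967e+01, -7.23013909e-05,
        3.95897849e-03,  1.32603125e-05]), 'tcp_pos': array([0.22923746, 0.60766063, 0.23018818]), 'tool_rot': array([-3.13973486e+00, -1.51528428e-04,  2.78083852e+00]), 'wrist_force': array([-0.29645045,  0.33789048,  0.15174038]), 'wrist_torque': array([ 0.01644089,  0.01295708, -0.06524843]), 'grip_force': 0.0, 'opening': 0.08507096452424659} 0.0187
```

View pics/scene1.png

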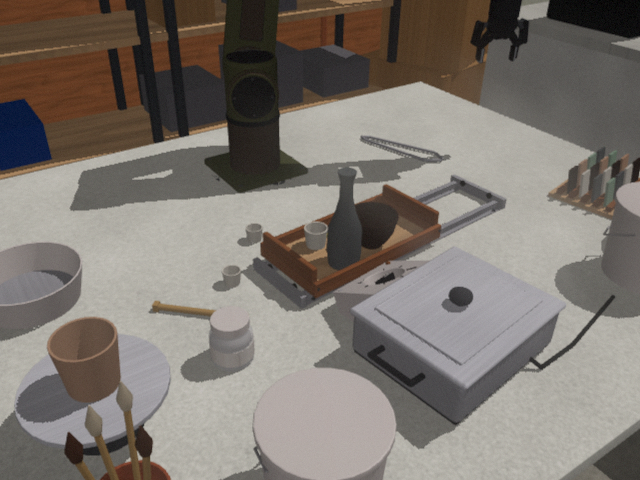

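View pics/side1.png

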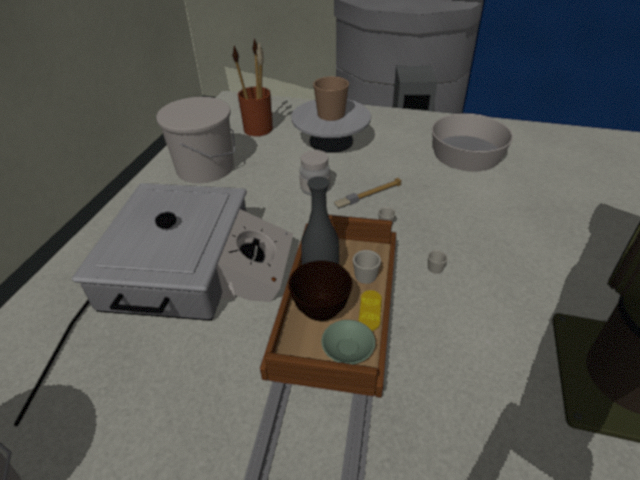

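The scene view shows the tray at (350,240), with its right end board at about (288,262). The side view has the same board at about (363,225) and the knob in the console at about (252,250). Sake cup candidates in the scene view: (315,235) in the tray, (255,232) and (232,275) on the shelf. The one in the tray is the larger and stands among the pots, so it is the one meant, and none of the cups gets gripped anyway. I'll enlarge the tray end and the knob.

Run:
```python
import cv2,numpy as np
a=cv2.imread('pics/scene1.png')[160:310,220:460]; b=cv2.imread('pics/side1.png')
A=cv2.resize(a,(480,300),interpolation=cv2.INTER_CUBIC)
A=cv2.resize(cv2.imread('pics/scene1.png')[220:310,240:340],(400,360),interpolation=cv2.INTER_CUBIC)
B=cv2.resize(b[200:300,215:315],(400,400),interpolation=cv2.INTER_CUBIC)
C=cv2.resize(b[190:260,310:410],(400,280),interpolation=cv2.INTER_CUBIC)
o=np.zeros((600,800,3),np.uint8); 
o[:300,:400]=A[:300]; o[:400,400:]=B; o[300:580,:400]=C
cv2.imwrite('pics/c1.png',cv2.convertScaleAbs(o,alpha=1.5))
```

```text
(no output)
```

View pics/c1.png

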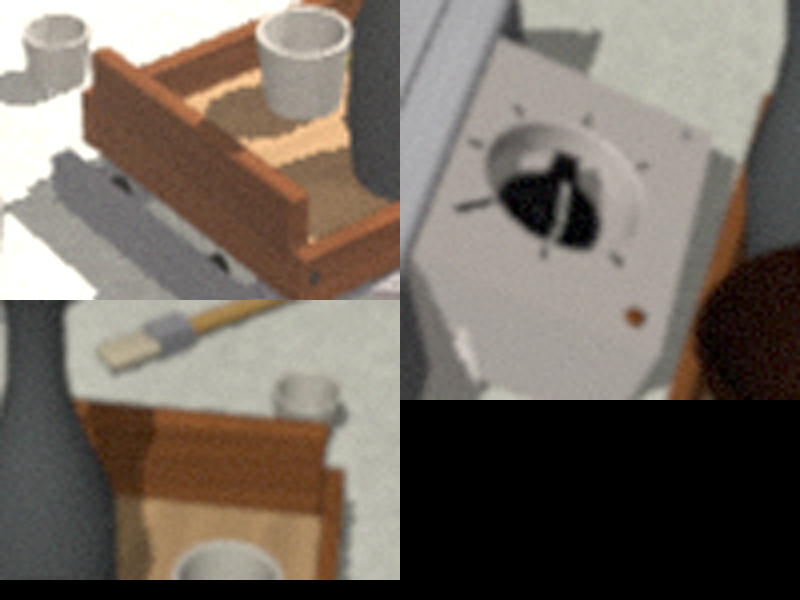

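The crop shows the end board's top edge in the scene view running from (265,234) to (315,270), clear of pots on its inner side. The well mouth in the side view is centred near (256,246) and the long mark is at (233,251). The white pointer line stands between the first and second marks, close to the second.

Run:
```python
from h import *
a=onz('scene1',265.2,233.7,.078);b=onz('scene1',315.2,270.2,.078)
print(a,b,(a+b)/2,np.linalg.norm(b-a),np.degrees(np.arctan2(*(b-a)[1::-1])))
print('side corner',onz('side1',391.7,221.2,.078),onz('side1',328.7,215.5,.078))
c=lambda x,y:((x-400)/4+215,y/4+200)
W=onz('side1',*c(565,186),.066); print('well',W)
# fit well pose from the 7 marks: centre x,y, yaw, radius
from scipy.optimize import least_squares
obs=[(617,260),(545,252),(472,205),(475,143),(518,110),(587,118),(643,165)]
def pts(q):
    x,y,yaw,r,rl=q; M=(R.from_euler('z',yaw)*R.from_euler('y',-28,degrees=True)).as_matrix()
    return [np.array([x,y,.066])+M@(np.array([np.cos(t),np.sin(t),0])*(rl if i==2 else r)) for i,t in enumerate(np.radians([135,90,45,0,-45,-90,-135]))]
f=lambda q:np.ravel([proj('side1',p)-np.array(c(*o)) for p,o in zip(pts(q),obs)])
s=least_squares(f,[W[0],W[1],(a-b)[1]*0,.045,.05]); print(s.x,np.abs(s.fun).max(),s.fun.round(1))
```

```text
[ 0.40639556 -0.20063912  0.078     ] [ 0.56135552 -0.18603731  0.078     ] [ 0.48387554 -0.19333821  0.078     ] 0.15564640004045602 5.3830638691111155
side corner [ 0.39891511 -0.19739534  0.078     ] [ 0.51934431 -0.1859487   0.078     ]
well [ 0.62944867 -0.08044141  0.066     ]
[ 0.62942036 -0.08258639  0.15413648  0.04554909  0.05208625] 0.3330629864206287 [ 0.1 -0.1 -0.  -0.   0.   0.1 -0.1 -0.1  0.  -0.1 -0.   0.3  0.1 -0. ]
```

```bash
cat >> h.py <<'E'
def to(P,yaw=None,rpy=None):
    s=ctrl.sense(); M=R.from_euler('xyz',s['tool_rot']); out=(M.inv().apply(np.array(P)-s['tcp_pos'])*100).round(2)
    G=R.from_euler('xyz',rpy if rpy is not None else [np.pi,0,yaw]); return out,(M.inv()*G).as_rotvec().round(3)
E
python3 - <<'E'
from h import *
print('jar top',onz('scene1',231,318,.085),'brush',onz('scene1',212,312,.008),onz('scene1',155,306,.008))
print('bottle base',onz('scene1',344,262,.026), 'bottle top side',onz('side1',319,184,.226))
for P in [(.229,.608,.32),(.48,.0,.33),(.489,-.243,.2),(.489,-.243,.048)]: print(to(P,1.665))
E
```

```text
jar top [ 0.60438513 -0.37635275  0.085     ] brush [ 0.48682313 -0.36024404  0.008     ] [ 0.41445976 -0.44022787  0.008     ]
bottle base [ 0.50983692 -0.08248495  0.026     ] bottle top side [ 0.50603226 -0.07698929  0.226     ]
(array([ 0.04,  0.01, -8.98]), array([-2.000e-03,  1.000e-03,  1.116e+00]))
(array([-44.91, -48.02,  -9.9 ]), array([-2.000e-03,  1.000e-03,  1.116e+00]))
(array([-54.33, -70.42,   3.14]), array([-2.000e-03,  1.000e-03,  1.116e+00]))
(array([-54.33, -70.39,  18.34]), array([-2.000e-03,  1.000e-03,  1.116e+00]))
```

```bash
python3 -m handwheel '{"grip":[255,255,255,255,255,255,255,255,255,255,255,255,255,255,255,255,255,255,255],"linear":[[0,0,-5],[0,0,-10],[-3,-4,-10],[-6.5,-8.5,-10],[-10,-13,-10],[-13.5,-17.5,-10],[-17,-22,-10],[-20.5,-26.6,-10],[-24,-31.1,-10],[-27.5,-35.6,-10],[-31,-40.2,-10],[-34.5,-44.7,-10],[-38,-49.3,-10],[-41.5,-53.8,-10],[-45,-58.3,-10],[-48.5,-62.8,-10],[-52,-67.4,-10],[-54.3,-70.4,-10],[-54.3,-70.4,-10]],"dr":[[0,0,0],[0,0,0.1],[0,0,0.2],[0,0,0.3],[0,0,0.4],[0,0,0.5],[0,0,0.6],[0,0,0.7],[0,0,0.8],[0,0,0.9],[0,0,1.0],[0,0,1.116],[0,0,1.116],[0,0,1.116],[0,0,1.116],[0,0,1.116],[0,0,1.116],[0,0,1.116],[0,0,1.116]]}' 40
python3 - <<'E'
from h import *
print(to((.489,-.243,.048),1.665))
w=snap('wrist','wrist1.png')
E
```

```text
time: 2.48
tcp_pos: [0.4888, -0.2442, 0.3299]
tool_rot: [-3.139, -0.001, 1.662]
wrist_force: [0.3, 0.2, 0.2]
opening: 0.0002
grip_force: 0.0
(array([ 0.07,  0.09, 28.19]), array([-0.002, -0.001, -0.003]))
```

View pics/wrist1.png

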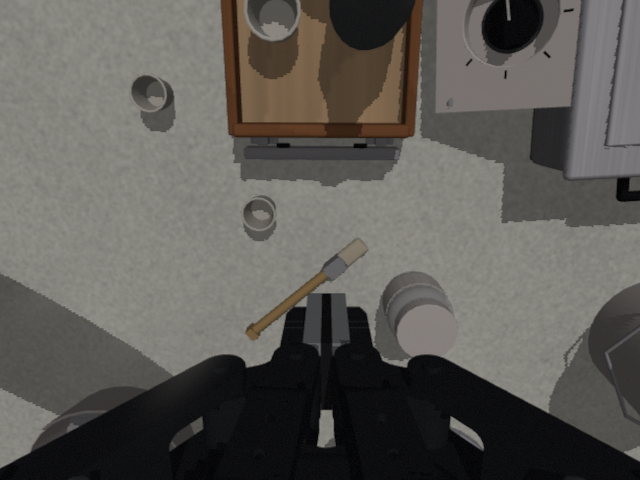

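The wrist view shows the end board's top edge from (230,131) to (413,131), square to the tool, with open space where I come down. The brush at (310,290) and the jar at (425,325) look close in the picture, so I'll check the drop point numerically.

Run:
```python
from h import *
print(onz('wrist1',231,130,.078),onz('wrist1',413,130,.078))
print('drop px',proj('wrist1',(.489,-.243,.048)),'brush tip',onz('wrist1',363,245,.008),'bar',onz('wrist1',320,157,.026),'jar',onz('wrist1',426,330,.085),'cup',onz('wrist1',260,212,.03))
```

```text
[ 0.39807177 -0.1979329   0.078     ] [ 0.56049129 -0.1831445   0.078     ]
drop px [327.36854808 183.34488997] brush tip [ 0.53659714 -0.31642633  0.008     ] bar [ 0.47928384 -0.22011285  0.026     ] jar [ 0.6013888  -0.37637129  0.085     ] cup [ 0.42084065 -0.28300357  0.03      ]
```

```bash
python3 -m handwheel '{"grip":[255,255,255,255,255,255,255,255],"linear":[[0,0,5],[0,0,10],[0,0,15],[0,0,20],[0,0,24],[0,0,26.5],[0,0,28.2],[0,0,28.2]],"dr":[[0,0,0],[0,0,0],[0,0,0],[0,0,0],[0,0,0],[0,0,0],[0,0,0],[0,0,0]]}'
python3 -m handwheel '{"grip":[255,255,255,255,255,255,255,255,255,255,255,255,255,255,255,255,255,255,255,255],"linear":[[0.8,0,0],[1.6,0,0],[2.3,0,0],[2.8,0,0],[3.2,0,0],[3.6,0,0],[4.1,0,0],[4.7,0,0],[5.4,0,0],[6.2,0,0],[7.1,0,0],[8.1,0,0],[9.1,0,0],[10.1,0,0],[11.1,0,0],[12.1,0,0],[13.1,0,0],[14.1,0,0],[15.1,0,0],[16.1,0,0]],"dr":[[0,0,0],[0,0,0],[0,0,0],[0,0,0],[0,0,0],[0,0,0],[0,0,0],[0,0,0],[0,0,0],[0,0,0],[0,0,0],[0,0,0],[0,0,0],[0,0,0],[0,0,0],[0,0,0],[0,0,0],[0,0,0],[0,0,0],[0,0,0]]}'
```

```text
time: 3.52
tcp_pos: [0.4883, -0.2411, 0.0484]
tool_rot: [-3.14, -0.001, 1.666]
wrist_force: [-0.2, 1.0, -0.1]
opening: 0.0001
grip_force: 0.0
time: 6.02
tcp_pos: [0.4738, -0.0813, 0.0494]
tool_rot: [-3.142, 0.0, 1.665]
wrist_force: [2.5, -2.1, -0.4]
opening: 0.0002
grip_force: 1.2
```

```bash
python3 -m handwheel '{"grip":[255,255,255,255,255,255,255,255,255,255,255,255,255,255],"linear":[[1,0,0],[2,0,0],[3,0,0],[4,0,0],[5,0,0],[6,0,0],[6.9,0,0],[7.6,0,0],[8.2,0,0],[8.6,0,0],[8.9,0,0],[9.2,0,0],[9.5,0,0],[9.8,0,0]],"dr":[[0,0,0],[0,0,0],[0,0,0],[0,0,0],[0,0,0],[0,0,0],[0,0,0],[0,0,0],[0,0,0],[0,0,0],[0,0,0],[0,0,0],[0,0,0],[0,0,0]]}'
```

```text
time: 7.78
tcp_pos: [0.4645, 0.0157, 0.0492]
tool_rot: [-3.141, -0.0, 1.665]
wrist_force: [0.8, -2.7, -0.5]
opening: -0.0
grip_force: 1.1
```

```bash
python3 -m handwheel '{"grip":[255,255,255,255],"linear":[[0.3,0,0],[0.6,0,0],[0.9,0,0],[1.1,0,0]],"dr":[[0,0,0],[0,0,0],[0,0,0],[0,0,0]]}'
```

```text
time: 8.28
tcp_pos: [0.4641, 0.0209, 0.0494]
tool_rot: [-3.141, 0.014, 1.669]
wrist_force: [2.4, -34.6, -3.1]
opening: 0.0003
grip_force: 16.9
```

```bash
python3 -m handwheel '{"grip":[255,255,255,255,255,255,255,255,255,255,255],"linear":[[-1.5,0,0],[-4,0,0],[-7,0,-2],[-10,2,-6],[-13,4,-10],[-16,6,-14],[-19,8,-18],[-21,10,-21],[-22,12,-22],[-22,12.5,-22],[-22,12.5,-22]],"dr":[[0,0,0],[0,0,0],[0,0,0],[0,0,0],[0,0,0],[0,0,0],[0,0,0],[0,0,0],[0,0,0],[0,0,0],[0,0,0]]}'
python3 - <<'E'
from h import *
snap('side','side2.png'); snap('wrist','wrist2.png'); b=cv2.imread('pics/side2.png'); a=cv2.imread('pics/wrist2.png')
p=proj('wrist2',(.6294,-.0826,.066)).astype(int); print(p)
x,y=p-60; x=max(x,0);y=max(y,0); print(x,y); A=cv2.resize(a[y:y+130,x:x+130],(520,520),interpolation=cv2.INTER_CUBIC)
o=np.zeros((520,800,3),np.uint8); o[:,:520]=A; o[:210,520:]=cv2.resize(b,(280,210)); cv2.imwrite('pics/c2.png',o)
E
```

```text
time: 9.65
tcp_pos: [0.6081, -0.1799, 0.2679]
tool_rot: [-3.139, -0.002, 1.665]
wrist_force: [-0.2, -0.5, -0.3]
opening: 0.0
grip_force: 0.0
[367  78]
307 18
```

View pics/c2.png

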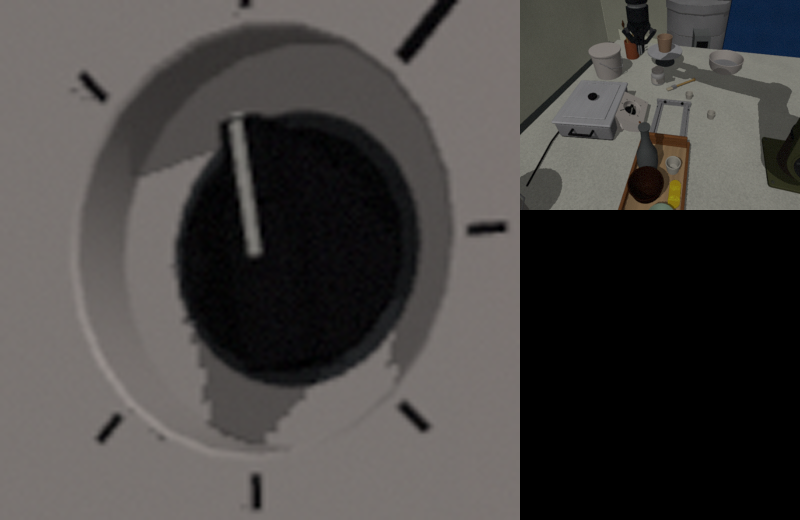

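The crop shows the well and knob clearly: the pointer line runs from (253,255) to (235,115), between mark 1 at (92,87) and mark 2 at (245,2). The long mark is at upper right (425,28). The side inset shows the tray home with the pots standing.

```bash
cat > fit.py <<'E'
from h import *
from scipy.optimize import least_squares
c=lambda x,y:np.array((x/4+307,y/4+18))
c1=lambda x,y:np.array(((x-400)/4+215,y/4+200))
ob=[(92,87),None,None,(488,229),(415,417),(257,492),(108,428)]
o1=[(617,260),(545,252),(472,205),(475,143),(518,110),(587,118),(643,165)]
th=np.radians([135,90,45,0,-45,-90,-135])
def fr(q): return (R.from_euler('z',q[2])*R.from_euler('y',-28,degrees=True)).as_matrix()
def pt(q,t,r,h=0): return np.array([q[0],q[1],.066])+fr(q)@np.array([r*np.cos(t),r*np.sin(t),h])
fw=lambda q:[proj('wrist2',pt(q,t,q[3]))-c(*o) for t,o in zip(th,ob) if o]
f=lambda q:np.ravel(fw(q))
s=least_squares(f,[.629,-.083,.1,.045])
E
python3 - <<'E'
from fit import *
q=s.x; print(q,np.abs(s.fun).max())
def xy(u):
    o,d=ray('wrist2',*u); M=fr(q); C=np.array([q[0],q[1],.066])+M@[0,0,-.002]; n=M[:,2]; P=o+d*((C-o)@n)/(d@n); return (M.T@(P-C))[:2]
a,b=xy(c(253,255)),xy(c(235,115)); print(a,b,'dial by line',np.radians(135)-np.arctan2(*(b-a)[::-1]),'by tip',np.radians(135)-np.arctan2(*b[::-1]))
E
```

```text
[ 0.63097093 -0.08396965  0.14910945  0.04519744] 0.21816779180693402
[-0.00038358 -0.00099598] [-0.0033417   0.02395041] dial by line 0.6673699732938956 by tip 0.6467671797967556
```

```bash
cat > tgt.py <<'E'
from fit import *
def target(h,dial):
    q=s.x; M=fr(q); t=np.radians(135)-dial; x=M@[np.cos(t),np.sin(t),0]; z=-M[:,2]
    G=R.from_matrix(np.c_[x,np.cross(z,x),z]); return to(np.array([q[0],q[1],.066])+M@[0,0,h],rpy=G.as_euler('xyz'))
E
python3 - <<'E'
from tgt import *
print(target(.08,.66),ctrl.sense()['joint_pos'].round(2))
E
```

```text
(array([ 9.1 , -0.5 , 13.14]), array([-0.491, -0.019, -0.177])) [-0.37  0.07  1.65  0.    1.43 -0.47]
```

```bash
python3 -m handwheel '{"grip":[170,170,170,170,170,170,170],"linear":[[2,0,2],[4,0,4.5],[6,0,7],[8,-0.3,9.5],[9.1,-0.5,11.5],[9.1,-0.5,13.1],[9.1,-0.5,13.1]],"dr":[[-0.1,-0.004,-0.035],[-0.2,-0.008,-0.07],[-0.3,-0.012,-0.106],[-0.4,-0.016,-0.142],[-0.491,-0.019,-0.177],[-0.491,-0.019,-0.177],[-0.491,-0.019,-0.177]]}'
python3 - <<'E'
from tgt import *
print(target(.0,.66),target(-.016,.66),ctrl.sense()['joint_pos'].round(2))
snap('wrist','wrist3.png')
E
```

```text
time: 10.62
tcp_pos: [0.5945, -0.0904, 0.1369]
tool_rot: [2.657, 0.059, 1.83]
wrist_force: [-0.0, -0.3, 0.4]
opening: 0.0285
grip_force: 0.0
(array([ 0.11, -0.04,  8.  ]), array([-0.001,  0.001, -0.   ])) (array([ 0.11, -0.04,  9.6 ]), array([-0.001,  0.001, -0.   ])) [-0.34 -0.14  2.14  0.33  0.74 -0.82]
```

View pics/wrist3.png

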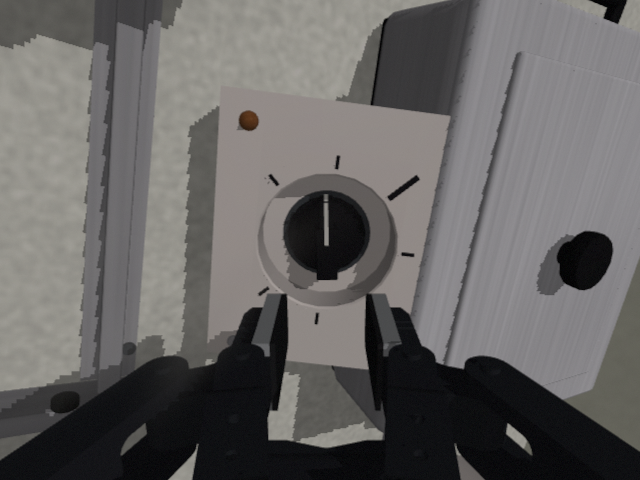

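The wrist view shows the bar at column 326, upright and centred between the fingers (gap centre about 327), so I descend and close.

```bash
python3 -m handwheel '{"grip":[170,170,170,170,170,170],"linear":[[0.1,0,2.5],[0.1,0,5],[0.1,0,7],[0.1,0,8.5],[0.1,0,9.4],[0.1,0,9.4]],"dr":[[0,0,0],[0,0,0],[0,0,0],[0,0,0],[0,0,0],[0,0,0]]}' 25
python3 -m handwheel '{"grip":[255,255,255,255,255],"linear":[[0,0,0],[0,0,0],[0,0,0],[0,0,0],[0,0,0]],"dr":[[0,0,0],[0,0,0],[0,0,0],[0,0,0],[0,0,0]]}' 25
```

```text
time: 11.42
tcp_pos: [0.6391, -0.0832, 0.0552]
tool_rot: [2.655, 0.06, 1.831]
wrist_force: [0.3, -0.0, -0.0]
opening: 0.0287
grip_force: 0.0
time: 12.05
tcp_pos: [0.6376, -0.0837, 0.0552]
tool_rot: [2.656, 0.061, 1.831]
wrist_force: [-5.3, -3.1, 1.0]
opening: 0.0111
grip_force: 28.1
```

```bash
python3 -m handwheel '{"grip":[255,255,255,255,255,255,255,255,255,255,255,255],"linear":[[0,0,0],[0,0,0],[0,0,0],[0,0,0],[0,0,0],[0,0,0],[0,0,0],[0,0,0],[0,0,0],[0,0,0],[0,0,0],[0,0,0]],"dr":[[0,0,0.1],[0,0,0.2],[0,0,0.3],[0,0,0.4],[0,0,0.5],[0,0,0.6],[0,0,0.7],[0,0,0.8],[0,0,0.87],[0,0,0.91],[0,0,0.91],[0,0,0.91]]}'
python3 - <<'E'
from tgt import *
print(target(-.014,1.571)); snap('wrist','wrist4.png')
cv2.imwrite('pics/c4.png',cv2.imread('pics/wrist4.png')[60:360,160:560])
E
```

```text
time: 13.55
tcp_pos: [0.6362, -0.0834, 0.0545]
tool_rot: [2.783, -0.336, 0.998]
wrist_force: [-12.2, -3.6, 5.0]
opening: 0.0109
grip_force: 28.9
(array([0.07, 0.04, 0.13]), array([-0.002,  0.002,  0.002]))
```

View pics/c4.png

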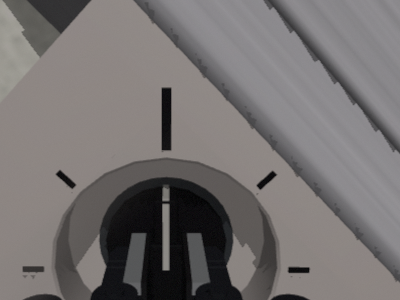

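The white pointer line (column 166) is in line with the long mark (columns 163–171). I'll release and withdraw along the axis.

```bash
python3 -m handwheel '{"grip":[170,170,170,170,170,170,170,170,170,170,170],"linear":[[0,0,0],[0,0,0],[0,0,0],[0,0,-1],[0,0,-2.5],[0,0,-5],[0,0,-8],[0,0,-11],[0,0,-14],[0,0,-14],[0,0,-14]],"dr":[[0,0,0],[0,0,0],[0,0,0],[0,0,0],[0,0,0],[0,0,0],[0,0,0],[0,0,0],[0,0,0],[0,0,0],[0,0,0]]}'
python3 - <<'E'
from h import *
w=snap('wrist','wrist5.png')['color']; s=snap('side','side5.png')['color']
o=np.zeros((600,800,3),np.uint8); o[:300,:400]=cv2.resize(w,(400,300)); o[300:,:400]=cv2.resize(w[100:280,200:440],(400,300)); o[:300,400:]=cv2.resize(s,(400,300)); o[300:,400:]=cv2.resize(snap('scene','scene5.png')['color'],(400,300))
cv2.imwrite('pics/c5.png',o[:,:,::-1])
E
```

```text
time: 14.98
tcp_pos: [0.5733, -0.0927, 0.1786]
tool_rot: [2.779, -0.338, 0.998]
wrist_force: [0.5, -1.7, -0.3]
opening: 0.0284
grip_force: 0.0
```

View pics/c5.png

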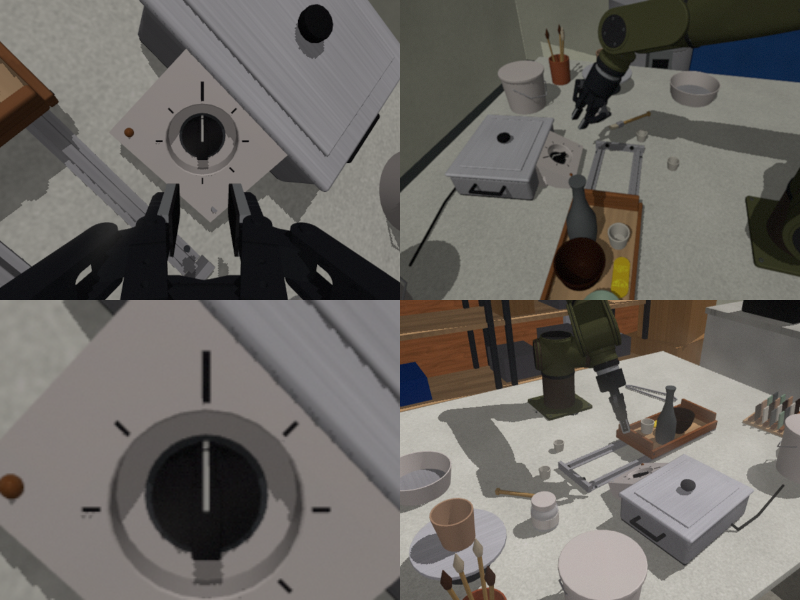

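The pointer stands on the long mark, the pots are upright and the arm is clear. One last crop to confirm the tray meets its left stop.

Run:
```python
import cv2
a=cv2.imread('pics/scene5.png')[140:260,330:530]; cv2.imwrite('pics/c6.png',cv2.convertScaleAbs(cv2.resize(a,(800,480),interpolation=cv2.INTER_CUBIC),alpha=1.4))
```

```text
(no output)
```

View pics/c6.png

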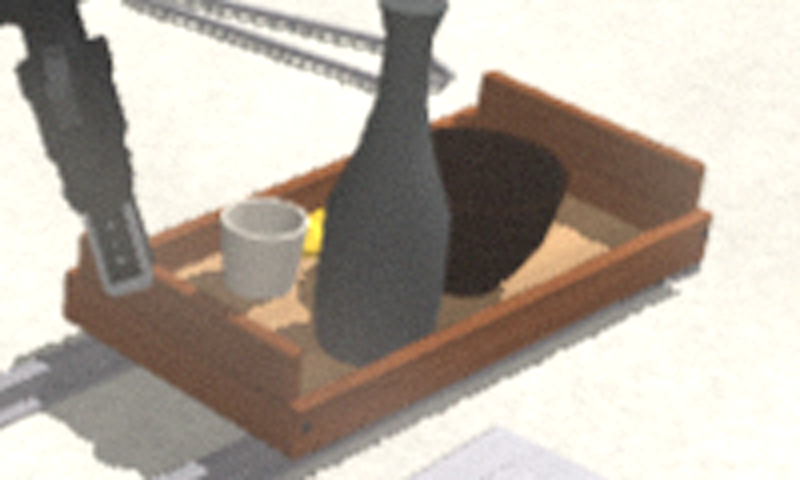

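The tray covers the rails right to their far end with the pots upright. With the 35 N contact at the end of the push, that confirms it is home.

Run:
```python
from h import *
print(onz('scene5',404,227.5,.078)-onz('scene1',315.2,270.2,.078))
print(ctrl.hand_in())
```

```text
[-0.0244295   0.22988385  0.        ]
the job is handed in; nothing more can be done
None
```

I've handed the job in, with no verdict returned: the tray was pushed left until it met solid resistance (about 35 N; images put the slide at about 0.231 m from a start of 0–0.02 m). The knob pointer was on the long mark, the pots I could see stood upright (the dish was hardly visible), and the arm was clear, at about 15 s of the 62 s allowed.

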